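# Seat a label holder behind a component tray's lip and hold it pressed home

## Task

Take the loose label holder from its rest and lay it upright with its back pressed flush against the front face of the tray whose label channel is empty, above the lip. Slide it down behind the lip until it is fully home on its sprung shoe, without ramming it, and finish while still gripping it and pressing it home; let go and the spring lifts it. Leave the spool, bottle and screwdriver where they are.

Things in the scene. Friction and masses are not known exactly. Their poses are not given: they have to be found in the camera images.
- holder: loose grey label holder, paper label on both faces, 65-110 g, T-shaped, same front and back: plate 8 mm thick (x), 80 wide (y), 78 high (z); on the middle of its top edge a grip tab 16 (x) by 30 (y) by 40 high. Origin: centre of the plate's underside, z up. Starts upright in the rest. Grip the tab from above across its 30 mm (closing along y), so no finger gets between plate and tray.
- rest: grey slotted block fixed to the bench, 60 (x) by 120 (y) by 26 mm high, in which the holder starts. Its slot runs along its y, 11 mm by 84 mm, open at the top, with its floor 6 mm above the bench. Origin: centre of its underside, on the bench.
- tray: black open component tray with the empty label channel, fixed: 150 mm deep (x), 130 wide (y), 80 high. Origin: centre of its underside (channel not counted), on the bench; x points front to back. Its flat front face, at x = -75 mm, 80 mm high, looks roughly to the robot; the label channel runs along y before it (see bay, lip).
- full_tray: second fixed black tray of the same shape, size and frame, whose channel already holds a fixed label holder standing up to 130 mm above the bench; left or right of the empty one. Not to be used.
- bay (a point): in the empty tray's channel: on its hard floor (12 mm above the bench), midway along the bay, 4 mm before the front face: where the holder's origin is when home and against the face. Axes as the tray's. The bay is 92 mm wide (y) between two cheeks 36 mm high. With the holder home its tab's underside is 90 mm above the bench, 10 mm over the tray's top.
- lip (a point): middle of the top edge of the empty tray's lip, 44 mm above the bench. The lip is an aluminium strip on edge, parallel to the front face, 130 mm long (y), 5 mm thick, 11 mm from the face; its top 10 mm flare outwards, away from the face, as a lead-in.
- shoe (a joint): sprung steel shoe in the channel floor of the empty tray (70 by 9 mm): 0 up, grows as it is pressed down, 0.008 m fully home. Up, its top is 20 mm above the bench (8 mm over the hard floor), so the holder's underside meets it there and is home 8 mm lower. The spring pushes up with 2 N at 0 and 8 N at 0.008 m.
- spool: bystander: steel spool standing on the bench, 54 mm across, 45 mm high, origin at the centre of its underside
- flux: bystander: white closed bottle, 48 mm across, 100 mm high, origin at the centre of its underside
- driver: bystander: black-handled screwdriver lying on the bench, 170 mm long along its x, origin about its middle
Things that resemble listed ones, but are neither listed nor needed, are in the scene too. Leave any blue or yellow look-alike of the holder alone.

How it is judged:
On the way:
1. the holder, upright and above the lip, lies with its back pressed flush against the empty tray's front face (x of holder in the frame of bay between -0.0025 and 0.004 m and z of holder in the frame of bay between 0.031 and 0.063 m and y of holder in the frame of bay between -0.02 and 0.02 m and contact force between holder and tray above 0.5 N and angle between the y axis of holder and the y axis of tray, either way round below 0.06 rad and angle between holder's own z axis and vertical below 0.08 rad), for 0.1 s.
At the end, for the whole second after the job is handed in: The holder is in the empty bay behind the lip, square to the face within 0.06 rad, upright within 0.08 rad, its underside within 2 mm of the hard floor, the shoe pressed beyond 6.5 of 8 mm; still gripped, pressed on the tray with over 4 N, at rest for the last second (value of joint shoe above 0.0065 m and x of holder in the frame of bay between -0.0045 and 0.002 m and y of holder in the frame of bay between -0.01 and 0.01 m and z of holder in the frame of bay below 0.002 m and contact force between holder and tray above 4 N and contact force between the fingers and holder above 2 N and angle between the y axis of holder and the y axis of tray, either way round below 0.06 rad and angle between holder's own z axis and vertical below 0.08 rad and linear speed of holder below 0.01 m/s); the arm keeps its last pose, push and grip.
It fails at once if the holder is rammed: more than 50 N between it and the empty tray (contact force between holder and tray above 50 N).
It fails at once if the spool is moved more than 3 cm (distance of spool from where it was at the start of the episode above 0.03 m).
It fails at once if the bottle is moved more than 3 cm or knocked over (distance of flux from where it was at the start of the episode above 0.03 m or angle between flux's own z axis and vertical above 0.5 rad).
It fails at once if the screwdriver is moved more than 3 cm (distance of driver from where it was at the start of the episode above 0.03 m).
It also fails if it takes over 54 s, if anything falls off the work surface, if the arm or the gripper's body presses on something with over 40 N, if the wrist force passes 120 N, or if a joint passes its speed limit or range.

## Robot

A 6-joint arm with a two-finger parallel gripper is mounted at the origin on the work surface. World frame = base frame: x ahead of the robot, y to its left, z up, the work surface at z = 0. Lengths are in m, angles in rad, forces in N, time in s.
With the tool pointing down it reaches from about 0.4 to 0.825 m from the base axis. Payload 7 kg.
Tool frame: the origin (TCP) lies on the mounting face of the last link; the fingertips stand arm.nose_length ahead of it and the grasp point (between the pads) lies 155 mm ahead of it (arm.nose_length is the distance from the TCP to the fingertips, in m); z points along the fingers, x is the direction in which the jaws open and shut, and the axes are right-handed (so a half turn about z gives the same grasp; the last joint's range is limited). The gripper opens to 85 mm and grips with 20 to 120 N. Pads are 22 mm wide; open, the fingers measure 114 mm over their backs; the gripper's body (76 mm by 85 mm) begins 54 mm behind the grasp point. The pads swing forward as they close: fully open they stand 13 mm farther back than shut.
Start: joints at [1.586, 0.359, 0.012, 0, -1.224, -0.288], TCP at [0.182, 0.65, 0.405] pointing down, gripper open.
Joint ranges: [-3.07, 3.07], [-1.43, 2.12], [-1.02, 1.25], [-3.03, 1.67], [-3.05, -0], [-3.03, 3.03]. Speed limits (rad/s): [2.39, 2.39, 3.01, 3.14, 3.14, 3.14].

## Interface

Orientations are given as a unit quaternion [x, y, z, w].
In Python, from rig import arm gives the robot as it stands. The module is installed in compiled form; this text tells all that it offers.
- The arm moves only by the shell command python3 -m inch 'ROWS' [FORCE]. ROWS is JSON, a list of rows, each a list of 3 entries, a list of its own where there are three numbers: the opening, from -1 (shut) to 1 (fully open), then the shift along the world's x, y, z in cm, then the turn, a rotation vector about the world's x, y, z in rad. In form: [[grip, [dx, dy, dz], [ax, ay, az]], ...]. A call has 1 to 10 rows; each row is the pose to reach, as a shift and turn from the pose measured when the call began; what a row does not reach only later rows make up. A row lasts 1/8 s, in which the tool goes at most 62.5 mm and 10.7 degrees, less where a joint would pass 70% of its speed; a pose out of reach is approached as far as the arm can. A call with a gripper value outside its range is refused whole. The fingers move at their own pace and stop on an object; FORCE is the grip in N (left out, the last holds). Time passes only in rows, so rows that repeat a pose let the fingers close. It gives the time, the measured TCP pose, the force and the opening at its end, in the units of the state.
- arm.read_state(): the state, without advancing time (a new reading comes with each control period).
- arm.read_camera(name): name is "scene" or "top" or "wrist"; returns a dict with "image" (420x560x3 uint8, red, green, blue), "intrinsics" (3x3 intrinsics, pixels), "R" (3x3) and "t" (3): a world point X has camera coordinates R X + t. Camera axes: x right, y down, z forward; pixel columns grow to the right and rows downward; lengths in m; the calibration is good to about 2 mm. A picture is of the moment at which its call begins. There is no depth.
- arm.job_done(): hands the job in, once; it reports no verdict.
Trained networks look in the newest picture that a camera, given by its name, has taken for a name from the list of things; names that differ only in an ending like _2 or _b are one class to them, and where a whole thing is asked for, a point or a joint stands for the part that bears it (a point fixed in the world has none). Each returns a list of dicts, best first, with "score" (0 to 1); they miss things now and then, are a little off and sometimes report something else, mostly with a low value. They report only what shows in the picture. A call takes as long as a camera call. They do not tell look-alikes from the thing itself.
- arm.cut_out(camera, label): "region" (420x560 bool, what is visible of it) and "box" ([left, top, right, bottom] in pixels, round what is visible of it).
The state is a dict: "time_s": time; "qpos": joint angles; "dq": joint speeds; "joint_efforts": joint torques, N m; "tool_pos": TCP position; "eef_rot": TCP orientation; "contact_force": force on the tool from outside, world axes, zero at the start; "torque": the same for the moment, N m; "grip_width": finger opening in m.
Only numpy, scipy, OpenCV 4.12 (cv2) and the standard library are available. Lean on these libraries where they do the work, as an engineer would, in place of code of your own. Each camera call takes 0.05 s, during which the arm holds its last target.

## Working session

There is one attempt and no reset: what is moved stays moved. The work goes in short steps, Python scripts to look and compute and a shell command to move; the robot and the scene stay as the last step left them, time stands still between calls to the robot, and variables do not carry over. Pictures are saved under pics/ and viewed, and the job is handed in when it is done.

```bash
mkdir -p pics; python3 - <<'E'
from rig import arm
import cv2
s=arm.read_state(); print(s, arm.nose_length)
for n in ("scene","top"):
    c=arm.read_camera(n); cv2.imwrite(f"pics/{n}0.png",c["image"][:,:,::-1]); print(n,c["intrinsics"],c["R"],c["t"])
    for l in ("holder","rest","tray","full_tray","lip","shoe","spool","flux","driver"):
        print(l,[(round(d["score"],2),d["box"]) for d in arm.cut_out(n,l)])
E
```

```text
{'time_s': 0.0, 'qpos': array([ 1.58605761e+00,  3.59441934e-01,  1.10559982e-02, -3.69814730e-04,
       -1.22410412e+00, -2.88107694e-01]), 'dq': array([-0.00052355, -0.00074461,  0.00100517,  0.0005435 ,  0.0002353 ,
        0.00089734]), 'joint_efforts': array([ 2.01427993e-04, -5.83312690e+01,  2.93415642e+01,  6.93634450e+00,
       -6.04109649e-03,  2.91191711e-06]), 'tool_pos': array([0.18183446, 0.64985095, 0.40372304]), 'eef_rot': array([-6.04319667e-01,  7.96741484e-01, -5.79486477e-04, -6.41559386e-04]), 'contact_force': array([ 0.48585088, -0.69698057,  1.10793753]), 'torque': array([ 0.01944804, -0.01986192, -0.06138686]), 'grip_width': 0.08511959057969892} 0.1734
scene [[433.41722068   0.         279.60270423]
 [  0.         433.41722068 205.64611021]
 [  0.           0.           1.        ]] [[-0.52749245  0.84945366  0.01342331]
 [ 0.61078535  0.39017218 -0.68898979]
 [-0.5905023  -0.35523815 -0.72464673]] [ 0.23153806 -0.27343202  1.51056681]
holder [(0.79, [369.7, 222.9, 405.4, 258.1]), (0.77, [383.3, 192.8, 412.0, 230.2]), (0.57, [425.1, 237.7, 461.2, 278.4])]
re
[... 533 characters left out ...]
99545027 -0.01428426 -0.09420573]
 [ 0.09445494 -0.01790947 -0.99536803]] [0.01473865 0.49517756 1.01095621]
holder [(0.84, [196.2, 219.8, 209.7, 251.7]), (0.64, [139.7, 259.2, 178.1, 275.3]), (0.62, [77.0, 229.1, 115.6, 239.5]), (0.59, [133.3, 218.5, 166.3, 222.9])]
rest [(0.72, [131.6, 202.7, 184.5, 231.5])]
tray [(0.95, [229.3, 115.9, 295.9, 196.0]), (0.27, [252.4, 184.3, 278.7, 191.0])]
full_tray [(0.8, [337.4, 120.8, 398.8, 197.8])]
lip [(0.8, [231.2, 121.9, 291.4, 198.2])]
shoe [(0.52, [256.4, 183.4, 280.7, 190.3]), (0.32, [151.8, 117.3, 200.6, 167.3])]
spool [(0.85, [261.1, 227.9, 283.9, 248.3])]
flux [(0.69, [430.2, 183.9, 459.9, 203.1])]
driver [(0.61, [153.0, 117.3, 202.8, 169.5])]
```

```bash
python3 - <<'E'
import cv2
a=cv2.imread("pics/top0.png"); b=cv2.imread("pics/scene0.png")
cv2.imwrite("pics/topc.png",cv2.resize(a[90:300,50:330],None,fx=2.8,fy=2.8,interpolation=cv2.INTER_CUBIC))
cv2.imwrite("pics/scenec.png",cv2.resize(b[130:340,200:480],None,fx=2.8,fy=2.8,interpolation=cv2.INTER_CUBIC))
E
```

```text
(no output)
```

View pics/top0.png

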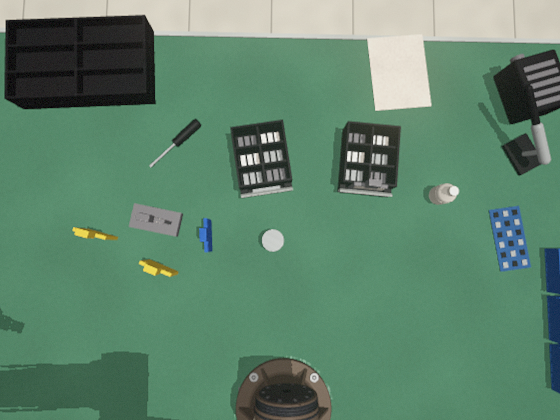

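View pics/topc.png

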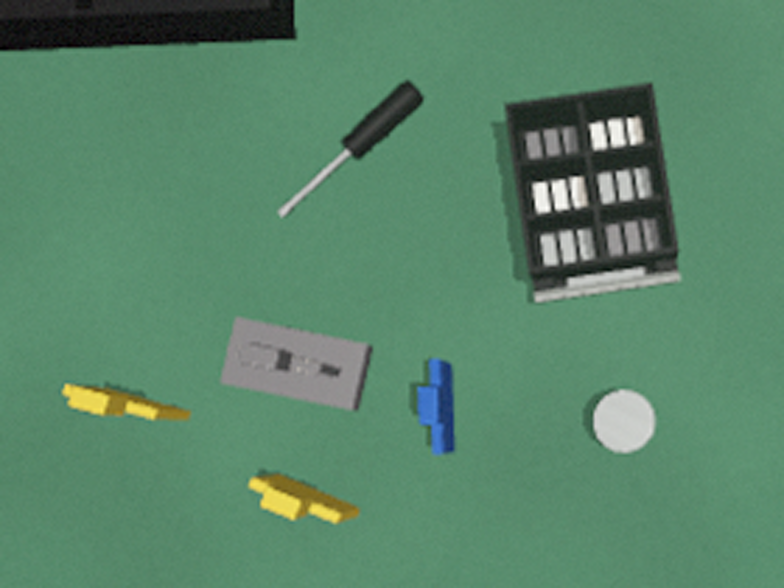

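View pics/scenec.png

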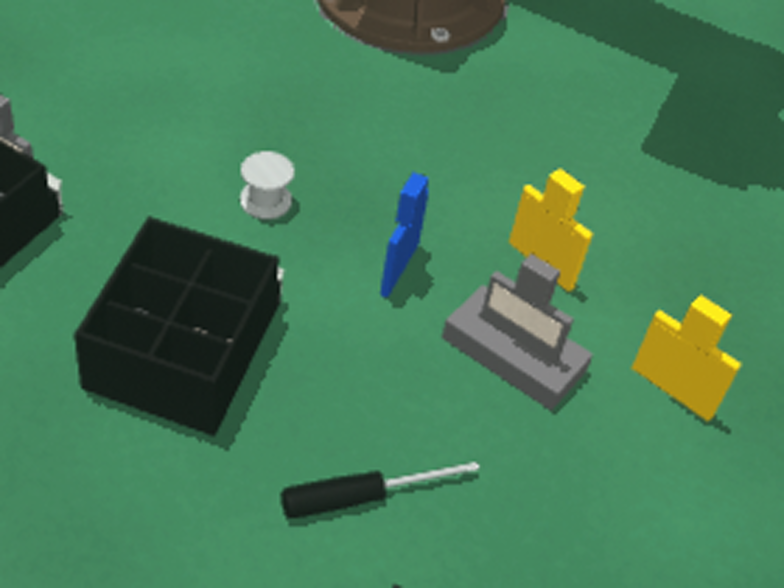

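The top view shows three kinds of holder-like things:
- a grey T in the grey rest at (155,219)
- yellow T's at (92,234) and (157,268)
- a blue T at (206,235)

The grey one, with its paper label and standing in the rest, fits the description. The tray at (263,157) has an empty channel. The tray at (370,160) shows a grey tab at (377,183), so it's the full one. Next I'll measure poses.

```bash
cat > h.py <<'E'
import numpy as np, cv2
from scipy.optimize import least_squares
def proj(c,X):
    p=np.asarray(X)@c["R"].T+c["t"]; q=p@c["intrinsics"].T; return q[:,:2]/q[:,2:]
def ray(c,px,z):
    d=c["R"].T@np.linalg.solve(c["intrinsics"],[px[0],px[1],1]); o=-c["R"].T@c["t"]
    return o+d*(z-o[2])/d[2]
def place(P,x,y,a,z=0):
    P=np.asarray(P,float); c,s=np.cos(a),np.sin(a)
    return np.c_[x+c*P[:,0]-s*P[:,1], y+s*P[:,0]+c*P[:,1], P[:,2]+z]
def fit(c_list,model,px_list,x0):
    f=lambda v:np.concatenate([(proj(c,place(m,*v))-p).ravel() for c,m,p in zip(c_list,model,px_list)])
    r=least_squares(f,x0,loss='soft_l1'); return r.x,f(r.x)
def quatR(q):
    from scipy.spatial.transform import Rotation as R
    return R.from_quat(q)
E
python3 - <<'E'
from rig import arm
from h import *
c=arm.read_camera("top")
u=lambda L:np.array([(x/2.8+50-.3,y/2.8+90-.3) for x,y in L])
# tray: rim back-left, back-right, lip outer ends (z .044)
m=[[75,65,80],[75,-65,80],[-75-16-5,65,44],[-75-16-5,-65,44]]
m=np.array(m)/1000
v,r=fit([c],[m],[u([(507,104),(652,84),(535,300),(680,279)])],[.6,.05,0]);print("tray",v,r)
m=np.array([[30,60,26],[30,-60,26],[-30,60,26],[-30,-60,26]])/1000
v,r=fit([c],[m],[u([(236,318),(370,346),(222,383),(356,409)])],[.5,.3,0]);print("rest",v,r)
print("spool",ray(c,(272.5,240),.045))
for n,l in(("blue",(435,406)),("yel",(285,500)),("yel2",(95,400))): print(n,ray(c,u([l])[0],.1))
w=arm.read_camera("wrist"); cv2.imwrite("pics/w0.png",w["image"][:,:,::-1]); print(w["R"],w["t"],w["intrinsics"]); print(arm.read_state()["tool_pos"])
print("campos",-w["R"].T@w["t"])
E
```

```text
tray [0.61532517 0.06206431 0.15931391] [-0.81117404 -0.54127949  0.52275307 -0.75834093 -0.02147897  0.64247376
  0.20400494  0.63282973]
rest [ 0.45361751  0.32325192 -0.18231394] [ 0.54254982 -0.0729388  -0.17472019 -0.72582114  0.060028    0.29383588
 -0.39015836  0.40678226]
spool [0.40663486 0.03122433 0.045     ]
blue [0.41633264 0.1875201  0.1       ]
yel [0.33824507 0.30731975 0.1       ]
yel2 [0.41763903 0.46560532 0.1       ]
[[-2.70289544e-01 -9.62778935e-01 -5.33579374e-04]
 [-9.12935363e-01  2.56120425e-01  3.17728422e-01]
 [-3.05765572e-01  8.63657938e-02 -9.48181610e-01]] [ 0.67495512 -0.04237935  0.37998027] [[302.25506033   0.         283.62152439]
 [  0.         302.25506033 207.61107451]
 [  0.           0.           1.        ]]
[0.18188944 0.65000867 0.40471545]
campos [0.25992859 0.6278695  0.37411557]
```

```bash
ls pics
```

```text
scene0.png
scenec.png
top0.png
topc.png
w0.png
```

View pics/w0.png

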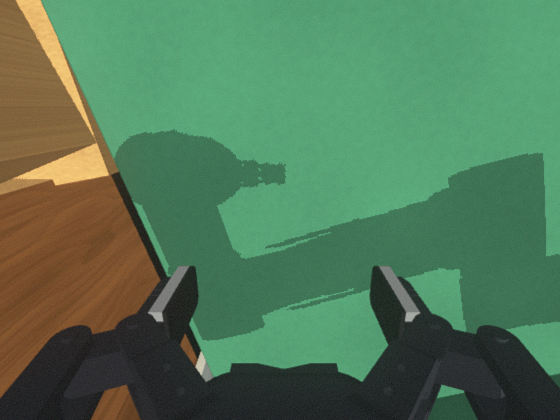

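```bash
python3 -m inch '[[1,[3.4,-4.6,0],[0,0,0.01]],[1,[6.8,-9.2,0],[0,0,0.03]],[1,[10.2,-13.8,0],[0,0,0.05]],[1,[13.6,-18.4,0],[0,0,0.07]],[1,[17,-23,0],[0,0,0.09]],[1,[20.4,-27.6,0],[0,0,0.09]],[1,[23.8,-32.5,0],[0,0,0.09]],[1,[23.8,-32.5,0],[0,0,0.09]],[1,[23.8,-32.5,0],[0,0,0.09]]]'
python3 - <<'E'
from rig import arm
from h import *
w=arm.read_camera("wrist"); cv2.imwrite("pics/w1.png",w["image"][:,:,::-1])
print(arm.read_state()["tool_pos"])
for l in("holder","rest"): print(l,[(round(d["score"],2),d["box"]) for d in arm.cut_out("wrist",l)])
m=np.array([[30,60,26],[30,-60,26],[-30,60,26],[-30,-60,26],[8,15,124],[8,-15,124],[-8,15,124],[-8,-15,124]])/1000
print(proj(w,place(m,.4536,.3233,-.182)))
E
```

```text
time_s: 2.22
tool_pos: [0.4201, 0.3248, 0.4049]
eef_rot: [-0.639, 0.769, 0.0, 0.0]
contact_force: [0.2, 0.3, 0.0]
grip_width: 0.0852
[0.41973683 0.32540471 0.40483804]
holder [(0.98, [233.7, 145.8, 319.2, 173.6]), (0.78, [276.5, 224.8, 349.9, 288.6]), (0.71, [385.6, 126.9, 447.0, 207.1]), (0.62, [116.2, 191.4, 206.5, 244.1])]
rest [(0.9, [225.1, 122.4, 331.0, 177.9])]
[[225.61414946 123.49212668]
 [333.56421017 123.18326988]
 [228.86968135 176.42511   ]
 [331.02733388 176.16799737]
 [259.98951432 157.25299178]
 [296.25269804 157.15722199]
 [260.51345578 176.22856263]
 [296.05455043 176.139085  ]]
```

View pics/w1.png

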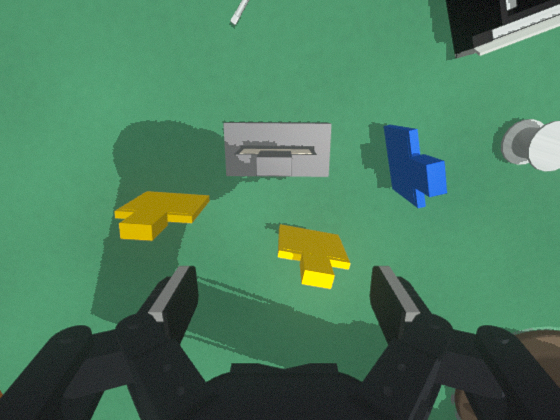

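The wrist view shows the grey rest spanning (224..331, 122..177), with the grey T holder's tab at (274,163). The yellow T's are at (160,215) and (313,257), and the blue one is at (415,165). I'll enlarge it to confirm.

```bash
python3 - <<'E'
import cv2
b=cv2.imread("pics/w1.png"); cv2.imwrite("pics/w1c.png",cv2.resize(b[110:190,215:345],None,fx=6,fy=6,interpolation=cv2.INTER_CUBIC))
E
```

```text
(no output)
```

View pics/w1c.png

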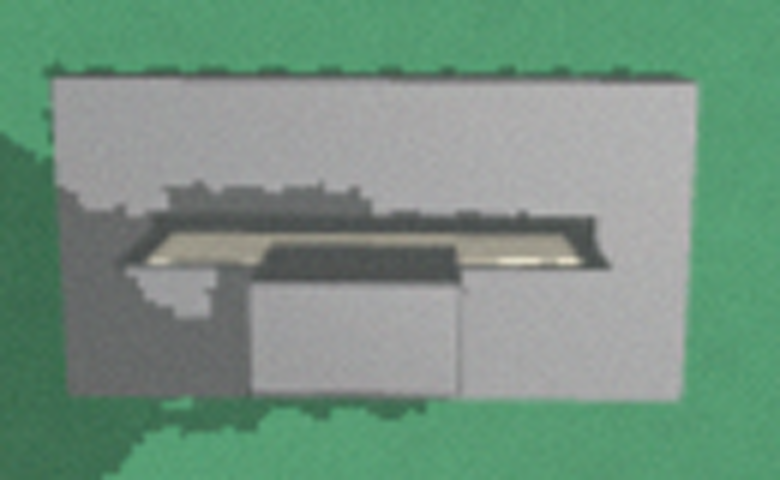

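Confirmed: this is the grey T with the paper label, standing in the slotted grey rest. I'll fit its pose.

```bash
python3 - <<'E'
from rig import arm
from h import *
w=arm.read_camera("wrist")
u=lambda L:np.array([(x/6+215-.4,y/6+110-.4) for x,y in L])
m=np.array([[30,60,26],[30,-60,26],[-30,60,26],[-30,-60,26]])/1000
v,r=fit([w],[m],[u([(52,77),(698,80),(67,398),(683,401)])],[.45,.32,-.18]);print("rest",v,r.round(2))
m=np.array([[8,15,124],[8,-15,124],[-8,15,124],[-8,-15,124]])/1000
v,r=fit([w],[m],[u([(250,282),(461,283),(250,395),(460,395)])],[.45,.32,-.18]);print("tab",v,r.round(2))
s=arm.read_state(); R=quatR(s["eef_rot"]).as_matrix(); print(s["tool_pos"],R, np.arctan2(R[1,0],R[0,0]))
E
```

```text
rest [ 0.45386497  0.3271754  -0.18737087] [-0.25  0.18  0.16  0.25  0.25 -0.25 -0.15 -0.23]
tab [ 0.45409988  0.3278435  -0.1867569 ] [-0.69 -0.12  0.47 -0.13 -0.22  0.07  0.38  0.23]
[0.41934453 0.3259781  0.40465495] [[-1.80179194e-01 -9.83633802e-01 -2.45242710e-05]
 [-9.83633803e-01  1.80179194e-01  6.37194450e-07]
 [ 3.79199739e-06  2.42377111e-05 -1.00000000e+00]] -1.7519649509276518
```

```bash
python3 -m inch '[[1,[3.45,0.2,-3],[0,0,-0.006]],[1,[3.45,0.2,-7],[0,0,-0.006]],[1,[3.45,0.2,-10.5],[0,0,-0.006]],[1,[3.45,0.2,-13],[0,0,-0.006]],[1,[3.45,0.2,-14.3],[0,0,-0.006]],[1,[3.45,0.2,-14.3],[0,0,-0.006]]]' 
python3 - <<'E'
from rig import arm
from h import *
w=arm.read_camera("wrist"); cv2.imwrite("pics/w2.png",w["image"][:,:,::-1])
s=arm.read_state();print(s["tool_pos"],s["contact_force"])
E
```

```text
time_s: 3.18
tool_pos: [0.4535, 0.3284, 0.2611]
eef_rot: [-0.638, 0.77, -0.0, -0.001]
contact_force: [0.5, 0.8, 0.7]
grip_width: 0.0851
[0.45383862 0.32862291 0.26203567] [-0.9576447  -0.56778347  0.67767032]
```

View pics/w2.png

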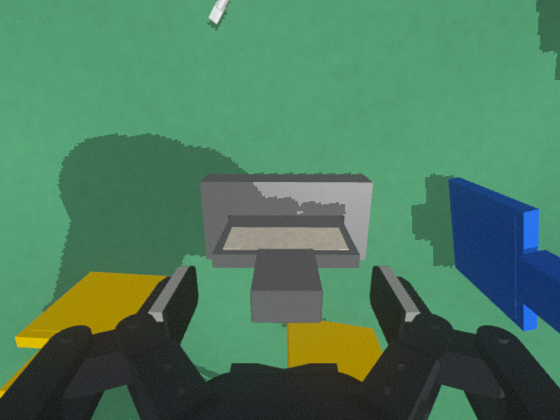

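The grey tab, (250..322, 250..322), sits midway between the pads. I'll close on it.

```bash
python3 -m inch '[[-1,[0,0,0],[0,0,0]],[-1,[0,0,0],[0,0,0]],[-1,[0,0,0],[0,0,0]],[-1,[0,0,0],[0,0,0]],[-1,[0,0,0],[0,0,0]],[-1,[0,0,0],[0,0,0]]]' 70
python3 - <<'E'
from rig import arm
s=arm.read_state();print(s["tool_pos"],s["contact_force"],s["grip_width"])
E
```

```text
time_s: 3.98
tool_pos: [0.454, 0.3286, 0.2625]
eef_rot: [-0.638, 0.77, -0.0, 0.0]
contact_force: [-0.6, -0.8, 6.0]
grip_width: 0.0289
[0.45398971 0.32864392 0.26251106] [-0.62767351 -0.84455458  5.96060568] 0.028852623381785354
```

```bash
python3 -m inch '[[-1,[0,0,1.5],[0,0,0]],[-1,[0,0,4],[0,0,0]],[-1,[0,0,8],[0,0,0]],[-1,[0,0,12],[0,0,0]],[-1,[0,0,14],[0,0,0]],[-1,[0,0,14],[0,0,0]],[-1,[0,0,14],[0,0,0]]]' 
python3 - <<'E'
from rig import arm
from h import *
w=arm.read_camera("wrist"); cv2.imwrite("pics/w3.png",w["image"][:,:,::-1])
s=arm.read_state();print(s["tool_pos"],s["contact_force"],s["grip_width"])
E
```

```text
time_s: 4.85
tool_pos: [0.4537, 0.3284, 0.4019]
eef_rot: [-0.638, 0.77, -0.0, -0.0]
contact_force: [0.4, -0.1, -1.4]
grip_width: 0.0292
[0.45368758 0.32837054 0.4015001 ] [-0.77676196  0.27530469 -0.29963624] 0.029245816768177398
```

View pics/w3.png

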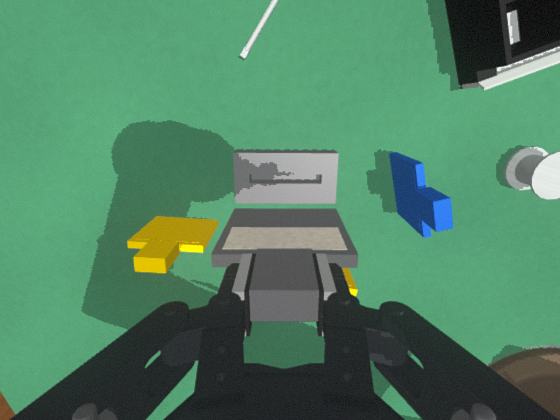

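```bash
python3 -m inch '[[-1,[0,-3,2],[0,0,0.05]],[-1,[-1,-8,2],[0,0,0.12]],[-1,[-2,-13.5,2],[0,0,0.2]],[-1,[-3,-19,2],[0,0,0.27]],[-1,[-3.5,-24.5,2],[0,0,0.34]],[-1,[-3.5,-28,2],[0,0,0.346]],[-1,[-3.5,-28.5,2],[0,0,0.346]],[-1,[-3.5,-28.5,2],[0,0,0.346]],[-1,[-3.5,-28.5,2],[0,0,0.346]]]' 
python3 - <<'E'
from rig import arm
from h import *
w=arm.read_camera("wrist"); b=w["image"][:,:,::-1]; cv2.imwrite("pics/w4.png",b)
s=arm.read_state();print(s["tool_pos"],s["contact_force"],s["grip_width"])
m=np.array([[75,65,80],[75,-65,80],[-75,65,80],[-75,-65,80],[-96,65,44],[-96,-65,44]])/1000
print(proj(w,place(m,.6153,.062,.159)))
E
```

```text
time_s: 6.02
tool_pos: [0.4189, 0.0441, 0.4211]
eef_rot: [0.761, -0.648, 0.0, 0.001]
contact_force: [-0.5, -0.6, -1.2]
grip_width: 0.0292
[0.41885269 0.04416874 0.42118108] [-0.72541873 -0.64172321 -1.01461056] 0.02919688076549135
[[ 216.74271804 -154.48054497]
 [ 384.99138641 -154.31775422]
 [ 228.03400397   59.81924691]
 [ 367.71021671   59.8944895 ]
 [ 235.05285238   86.46822891]
 [ 357.03216968   86.5274335 ]]
```

View pics/w4.png

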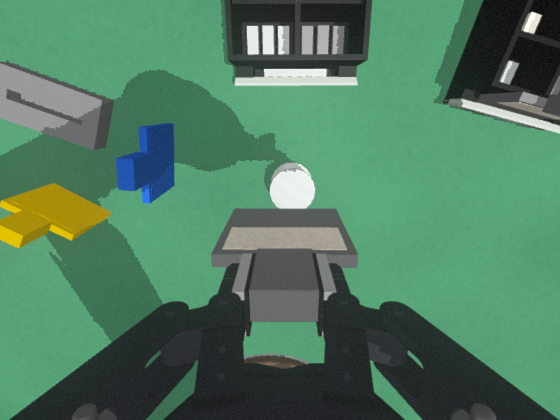

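The empty tray's front and lip are at (235..357, 60..85), with the channel open and the shoe visible. The tray at right has a grey tab at (540,98), so it's the full one. I'll enlarge this for a pose fit.

```bash
python3 - <<'E'
import cv2
b=cv2.imread("pics/w4.png"); cv2.imwrite("pics/w4c.png",cv2.resize(b[40:95,220:380],None,fx=5,fy=5,interpolation=cv2.INTER_CUBIC))
cv2.imwrite("pics/w4d.png",cv2.resize(b[195:330,200:370],None,fx=4,fy=4,interpolation=cv2.INTER_CUBIC))
E
```

```text
(no output)
```

View pics/w4c.png

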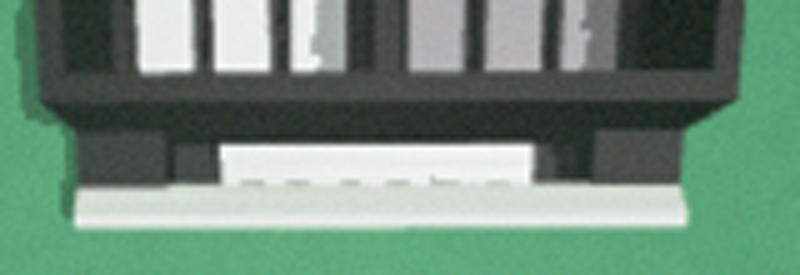

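View pics/w4d.png

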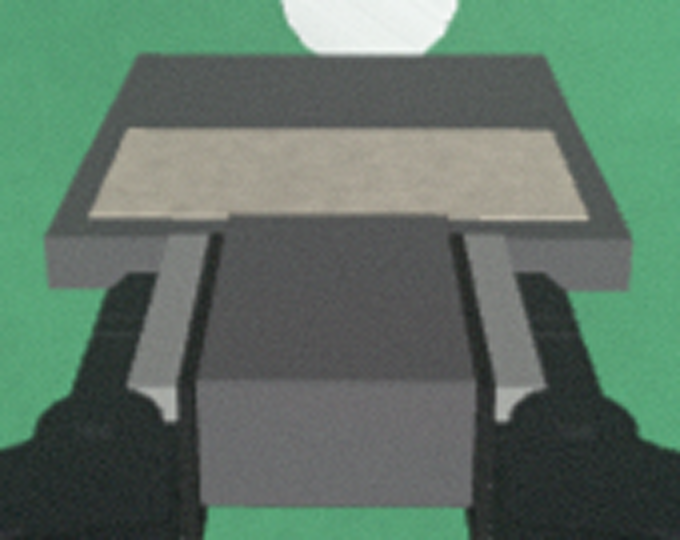

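```bash
python3 - <<'E'
from rig import arm
from h import *
w=arm.read_camera("wrist"); s=arm.read_state()
u=lambda L,k,ox,oy:np.array([((x+.5)/k+ox-.5,(y+.5)/k+oy-.5) for x,y in L])
m=np.array([[-75,65,80],[-75,-65,80],[-75,65,36],[-75,-65,36],[-75,46,36],[-75,-46,36]])/1000
v,r=fit([w],[m],[u([(42,100),(738,98),(80,130),(684,130),(168,130),(592,130)],5,220,40)],[.615,.062,.159]);print("tray",v,r.round(2))
m2=np.array([[-75,65,80],[-75,-65,80]])/1000
c,q=np.cos(v[2]),np.sin(v[2]); bay=v[:2]-.079*np.array([c,q]); print("bay",bay)
M=np.array([[4,40,0],[4,-40,0],[4,40,78],[4,-40,78],[-4,40,78],[-4,-40,78],[8,15,118],[8,-15,118],[-8,15,118],[-8,-15,118],[8,15,78],[8,-15,78]])/1000
P=u([(138,55),(545,55),(48,237),(630,237),(48,290),(630,290),(196,380),(474,380),(202,506),(472,506),(228,215),(446,215)],4,200,195)
ok,rv,tv=cv2.solvePnP(M,P,w["intrinsics"],None)
pr,_=cv2.projectPoints(M,rv,tv,w["intrinsics"],None); print((pr[:,0]-P).round(1).tolist())
Rh=w["R"].T@cv2.Rodrigues(rv)[0]; th=w["R"].T@(tv[:,0]-w["t"])
print("holder",th,"yaw",np.arctan2(Rh[1,0],Rh[0,0]),"zaxis",Rh[:,2])
R=quatR(s["eef_rot"]).as_matrix(); print("tool",s["tool_pos"],np.arctan2(R[1,0],R[0,0])+np.pi/2)
d=th-s["tool_pos"]; print("off in tray axes",d[0]*c+d[1]*q,-d[0]*q+d[1]*c,d[2])
t=arm.read_camera("top");print(proj(t,place(np.array([[75,65,80],[75,-65,80],[-75,65,80],[-75,-65,80]])/1000,*v)))
e=bay-th[:2]; print("holder->bay along n,t:",e@[c,q],e@[-q,c], "n",c,q)
E
```

```text
tray [0.61552553 0.06255439 0.16098634] [-0.22  0.03  0.28  0.25 -0.63  0.03  0.23 -0.13 -0.44  0.01  0.85 -0.1 ]
bay [0.53754703 0.04989133]
[[0.5, 0.3], [-0.6, 0.1], [-0.0, 0.3], [-0.1, 0.2], [1.1, -0.1], [-1.1, -0.1], [-0.9, 0.2], [1.0, 0.2], [-0.8, 0.2], [0.4, 0.3], [0.0, -0.8], [0.5, -0.8]]
holder [0.41887456 0.04301363 0.16310281] yaw 0.1651181800334404 zaxis [-0.00133682  0.00918071  0.99995696]
tool [0.41883413 0.04414935 0.4212127 ] 0.16075621460590517
off in tray axes -0.0001421438597948418 -0.0011275134286928162 -0.2581098877755605
[[229.71393346 126.26770059]
 [282.82154775 118.82145489]
 [238.35797007 187.08660342]
 [292.1598646  179.27398073]]
holder->bay along n,t: 0.11824043553817806 -0.012233467945901112 n 0.9870696608651954 0.16029187315477983
```

Fits agree to about 1 mm. I'll go to a standoff about 30 mm in front of the face, with the underside at z≈0.055.

```bash
python3 -m inch '[[-1,[4,0.1,0],[0,0,-0.002]],[-1,[8,0.2,0],[0,0,-0.002]],[-1,[8.9,0.2,-2],[0,0,-0.002]],[-1,[8.9,0.2,-6],[0,0,-0.002]],[-1,[8.9,0.2,-9.5],[0,0,-0.002]],[-1,[8.9,0.2,-10.9],[0,0,-0.002]],[-1,[8.9,0.2,-10.9],[0,0,-0.002]],[-1,[8.9,0.2,-10.9],[0,0,-0.002]]]' 
python3 - <<'E'
from rig import arm
from h import *
w=arm.read_camera("wrist"); b=w["image"][:,:,::-1]; cv2.imwrite("pics/w5.png",b)
s=arm.read_state();print(s["tool_pos"],s["contact_force"],s["torque"],s["grip_width"])
c=arm.read_camera("scene"); cv2.imwrite("pics/s5.png",cv2.resize(c["image"][130:340,160:440,::-1],None,fx=2.8,fy=2.8,interpolation=cv2.INTER_CUBIC))
n=np.array([np.cos(.161),np.sin(.161)]);t=np.array([-n[1],n[0]])
e=np.array([.53755,.04989])-s["tool_pos"][:2]; print("tool->bay n,t",e@n,e@t)
E
```

```text
time_s: 7.18
tool_pos: [0.5084, 0.0465, 0.3137]
eef_rot: [0.761, -0.649, 0.001, -0.0]
contact_force: [0.2, -0.0, -0.8]
grip_width: 0.0292
[0.50838151 0.04643089 0.31372307] [-0.12651399 -0.12768603 -1.20607965] [ 0.00793933  0.01728806 -0.00402472] 0.028941151151292553
tool->bay n,t 0.029345781476286813 -0.0012614890791991997
```

View pics/w5.png

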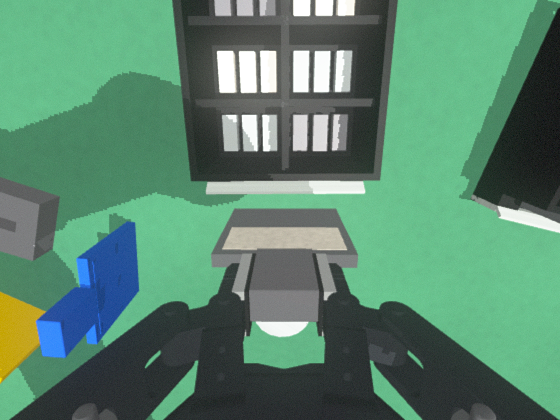

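View pics/s5.png

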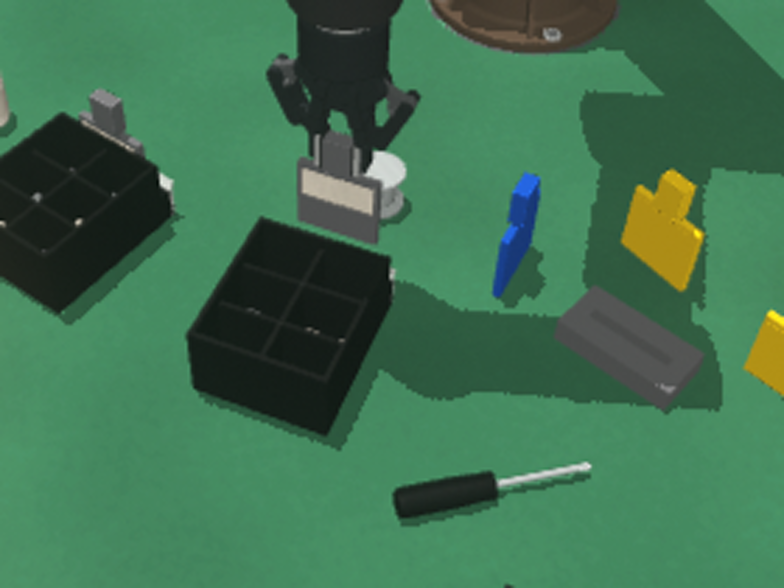

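The holder is upright and centred on the empty channel (tray edges at columns 191 and 381, holder centre at 285). I'll move slowly towards the face.

```bash
python3 -m inch '[[-1,[1,0.16,0],[0,0,0]],[-1,[1.8,0.29,0],[0,0,0]],[-1,[2.3,0.37,0],[0,0,0]],[-1,[2.5,0.4,0],[0,0,0]],[-1,[2.5,0.4,0],[0,0,0]],[-1,[2.5,0.4,0],[0,0,0]]]' 
python3 -m inch '[[-1,[0.1,0.016,0],[0,0,0]],[-1,[0.2,0.032,0],[0,0,0]],[-1,[0.3,0.048,0],[0,0,0]],[-1,[0.3,0.048,0],[0,0,0]]]' 
cat > st.py <<'E'
from rig import arm
from h import *
s=arm.read_state()
n=np.array([np.cos(.161),np.sin(.161)]);t=np.array([-n[1],n[0]])
e=np.array([.53755,.04989])-s["tool_pos"][:2]; f=s["contact_force"]
print(s["time_s"],"tool->bay n,t",e@n,e@t,"z",s["tool_pos"][2],"F n,t,z",f[:2]@n,f[:2]@t,f[2],"tq",s["torque"],s["grip_width"])
E
python3 st.py
```

```text
time_s: 8.02
tool_pos: [0.5331, 0.0503, 0.3136]
eef_rot: [0.761, -0.649, 0.001, -0.0]
contact_force: [-0.2, -0.5, -0.2]
grip_width: 0.0292
time_s: 8.52
tool_pos: [0.5359, 0.0507, 0.3135]
eef_rot: [0.761, -0.649, 0.0, 0.0]
contact_force: [-1.9, -0.3, -0.7]
grip_width: 0.0292
8.525 tool->bay n,t 0.0014899362313037828 -0.0010636835721202825 z 0.31346684792783874 F n,t,z -1.8940234809086134 0.008190763821507598 -0.7097523843466461 tq [-0.01512292  0.58224188  0.09684441] 0.02918155972045598
```

Contact is starting about where expected. I'll press a little more.

```bash
python3 -m inch '[[-1,[0.08,0.013,0],[0,0,0]],[-1,[0.08,0.013,0],[0,0,0]],[-1,[0.08,0.013,0],[0,0,0]]]' >/dev/null; python3 st.py
python3 - <<'E'
from rig import arm
from h import *
w=arm.read_camera("wrist"); b=w["image"][:,:,::-1]; cv2.imwrite("pics/w6.png",cv2.resize(b[150:345,170:400],None,fx=3.3,fy=3.0,interpolation=cv2.INTER_CUBIC))
E
```

```text
8.9 tool->bay n,t 0.0010066979560350198 -0.0009999719985257646 z 0.31325203917852373 F n,t,z -3.437214418809508 -0.4118908222453464 0.8110848279467178 tq [-0.05246642  1.4493984   0.12368251] 0.02905838863655876
```

View pics/w6.png

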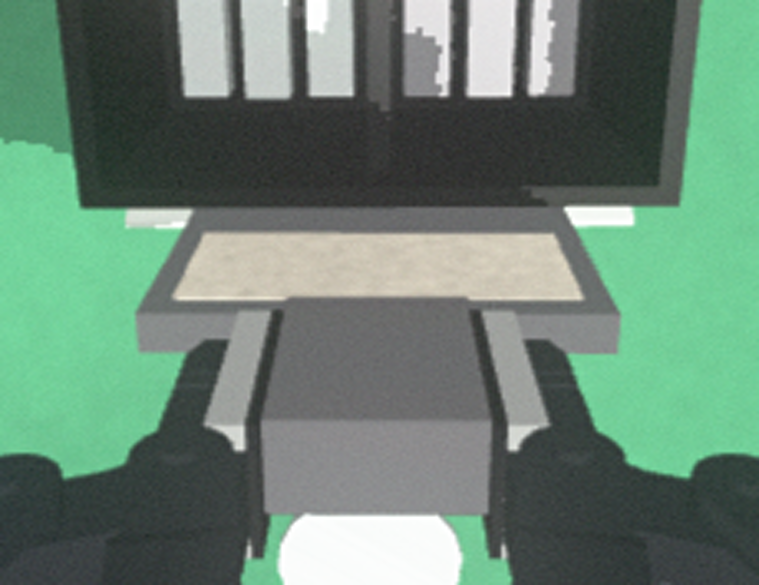

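Flush contact at about 3.4 N, held. I'll ease the press slightly and slide down, stopping short of the shoe.

```bash
python3 -m inch '[[-1,[0,0,0],[0,0,0]],[-1,[-0.06,-0.01,0],[0,0,0]],[-1,[-0.06,-0.01,-0.5],[0,0,0]],[-1,[-0.06,-0.01,-1.0],[0,0,0]],[-1,[-0.06,-0.01,-1.5],[0,0,0]],[-1,[-0.06,-0.01,-1.5],[0,0,0]]]' ; python3 st.py
python3 -m inch '[[-1,[0,0,-0.4],[0,0,0]],[-1,[0,0,-0.8],[0,0,0]],[-1,[0,0,-1.2],[0,0,0]],[-1,[0,0,-1.5],[0,0,0]],[-1,[0,0,-1.5],[0,0,0]]]' ; python3 st.py
```

```text
time_s: 9.7
tool_pos: [0.536, 0.0507, 0.2978]
eef_rot: [0.761, -0.649, 0.0, 0.0]
contact_force: [-0.6, 0.6, -1.4]
grip_width: 0.0293
9.7 tool->bay n,t 0.0013814631011658082 -0.0010684725942310903 z 0.29780247470284005 F n,t,z -0.4991395953099346 0.6545449351010583 -1.3956773404175657 tq [-0.03493221  0.19526761 -0.028011  ] 0.029268593195153556
time_s: 10.32
tool_pos: [0.536, 0.0507, 0.2825]
eef_rot: [0.761, -0.649, 0.0, 0.001]
contact_force: [-0.7, -0.6, -0.8]
grip_width: 0.0289
10.325 tool->bay n,t 0.0013496885542757945 -0.0010773017779105221 z 0.2825087703629912 F n,t,z -0.819019870837124 -0.4583045609647319 -0.7740002322675622 tq [-0.00414529  0.30143365  0.09072316] 0.02893996295110436
```

```bash
python3 -m inch '[[-1,[0,0,-0.3],[0,0,0]],[-1,[0,0,-0.6],[0,0,0]],[-1,[0,0,-0.8],[0,0,0]],[-1,[0,0,-0.8],[0,0,0]]]' >/dev/null; python3 st.py
python3 -m inch '[[-1,[0,0,-0.15],[0,0,0]],[-1,[0,0,-0.3],[0,0,0]],[-1,[0,0,-0.4],[0,0,0]],[-1,[0,0,-0.4],[0,0,0]]]' >/dev/null ; python3 st.py
```

```text
10.825 tool->bay n,t 0.0013049000013462928 -0.001094714003363792 z 0.2745759311974979 F n,t,z -1.7213854570780442 -0.7437911514998518 1.1989031823990663 tq [-0.06400759  0.6060457   0.06737834] 0.028772520240983247
11.325 tool->bay n,t 0.001309910508245384 -0.0010665178567565235 z 0.27088418764765887 F n,t,z -2.3771425152259638 -0.5132365992853988 5.515566939369616 tq [-0.14154488  1.07690735  0.14763875] 0.0291292572802366
```

```bash
python3 -m inch '[[-1,[0,0,-0.15],[0,0,0]],[-1,[0,0,-0.3],[0,0,0]],[-1,[0,0,-0.3],[0,0,0]]]' >/dev/null; python3 st.py
python3 -m inch '[[-1,[0,0,-0.1],[0,0,0]],[-1,[0,0,-0.1],[0,0,0]]]' >/dev/null ; python3 st.py
```

```text
11.7 tool->bay n,t 0.0013108600109325546 -0.0010184732932652372 z 0.26853344909626753 F n,t,z -3.544833847672161 -0.04110893686657874 8.833278135156743 tq [0.0040134  1.71906912 0.13816037] 0.029021264174005683
11.95 tool->bay n,t 0.0013633689081948117 -0.0009991898586838997 z 0.2685012892343315 F n,t,z -6.526630703519605 0.8749329310323414 11.785897251531214 tq [0.15637048 2.23929395 0.22598219] 0.028873420153386595
```

z has stopped at about 0.2685, where home was predicted (0.269), and the force is rising. I'll press a little more firmly.

```bash
python3 -m inch '[[-1,[0,0,-0.1],[0,0,0]],[-1,[0,0,-0.1],[0,0,0]],[-1,[0,0,-0.1],[0,0,0]]]' >/dev/null; python3 st.py
python3 - <<'E'
from rig import arm
from h import *
w=arm.read_camera("wrist"); b=w["image"][:,:,::-1]; cv2.imwrite("pics/w7.png",cv2.resize(b[150:345,170:400],None,fx=3.0,fy=3.0,interpolation=cv2.INTER_CUBIC))
c=arm.read_camera("scene"); cv2.imwrite("pics/s7.png",cv2.resize(c["image"][130:340,160:440,::-1],None,fx=2.8,fy=2.8,interpolation=cv2.INTER_CUBIC))
E
python3 st.py
```

```text
12.325 tool->bay n,t 0.001462176560255326 -0.0009924537975642756 z 0.26846549539532427 F n,t,z -5.726059506084109 1.1029056953346992 12.48075004963071 tq [0.25653373 2.3873695  0.17813038] 0.02911061581131493
12.425 tool->bay n,t 0.0014642855795213225 -0.000996712090226872 z 0.2684731955787105 F n,t,z -5.291226477112156 0.48074335324034173 11.555608140813398 tq [0.30831408 2.30977471 0.13288221] 0.02909428578734591
```

View pics/w7.png

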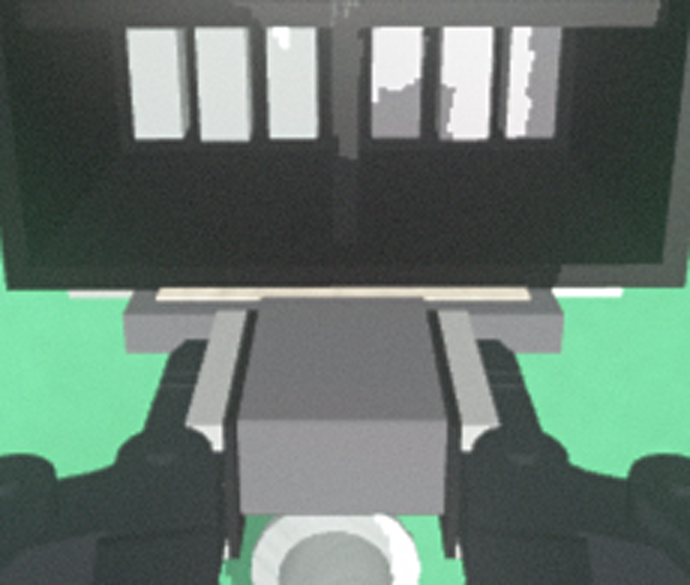

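View pics/s7.png

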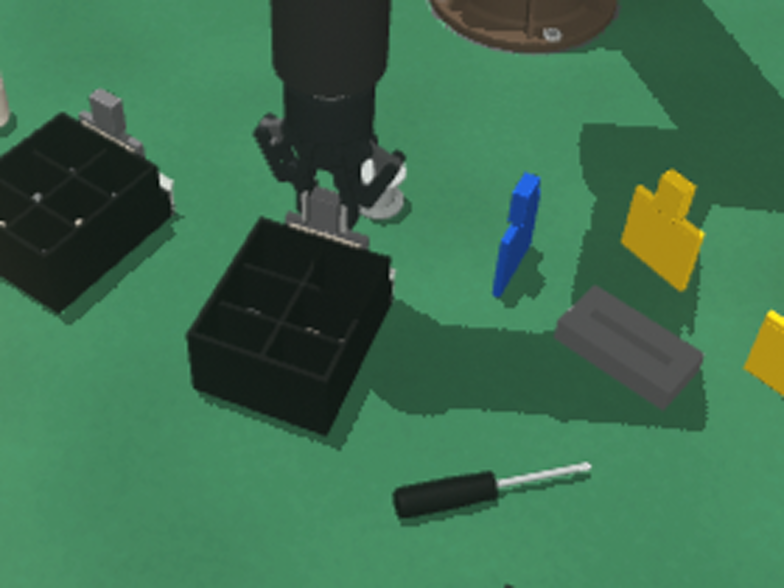

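The tab sits in the picture exactly as before (rows 418 and 515), so nothing slipped in the grip. One firmer push will check that it's bottomed on the hard floor.

```bash
python3 -m inch '[[-1,[0,0,-0.15],[0,0,0]],[-1,[0,0,-0.2],[0,0,0]],[-1,[0,0,-0.2],[0,0,0]],[-1,[0,0,-0.2],[0,0,0]]]' ; python3 st.py
python3 - <<'E'
from rig import arm
from h import *
w=arm.read_camera("wrist"); b=w["image"][:,:,::-1]; cv2.imwrite("pics/w8.png",cv2.resize(b[240:330,200:370],None,fx=4,fy=4,interpolation=cv2.INTER_CUBIC))
E
python3 st.py
```

```text
time_s: 12.92
tool_pos: [0.5359, 0.0506, 0.2684]
eef_rot: [0.762, -0.648, 0.001, -0.0]
contact_force: [-9.3, -1.1, 20.7]
grip_width: 0.029
12.925 tool->bay n,t 0.0015616117447291404 -0.0009349113229700931 z 0.26838940344210865 F n,t,z -9.377577206727905 0.38145362990714154 20.69365590412637 tq [0.33546384 3.71227788 0.23152049] 0.029008379515510715
12.975 tool->bay n,t 0.0015350172622985425 -0.0009543074551021398 z 0.268396937720484 F n,t,z -8.907107663928015 1.3633809490265483 21.35035807153337 tq [0.41549094 3.67563901 0.22799244] 0.029019486879388774
```

View pics/w8.png

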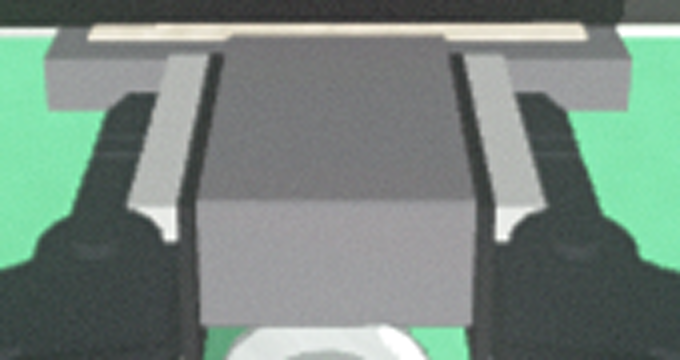

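It's bottomed: z didn't change as the force rose from 12 to 21 N, and the holder's position in the grip is unchanged. Handing in.

```bash
python3 - <<'E'
from rig import arm
s=arm.read_state(); print(s["contact_force"],s["dq"].round(4)); print(arm.job_done())
E
```

```text
[-9.01047351 -0.08210806 21.35035807] [-0.0004  0.0001  0.0013 -0.0022  0.0005  0.0003]
the job is handed in; nothing more can be done
None
```

I took the grey label holder from its rest and pressed it flush against the empty tray's front face, above the lip, at about 3.4 N. I then slid it down behind the lip onto the sprung shoe, and handed the job in at about 13 s, still gripping and pressing. No verdict is reported, so success rests on the checks below.

**Last checks:**
- **Home:** the tool stopped at z = 0.2684, which puts the underside at about 12 mm, the hard floor. Raising the press from 12 to 21 N lowered the tool by less than 0.1 mm.
- **Grip and position:** the grip opening was 29 mm with no slip visible in the wrist picture. The estimated offsets from the bay point were about 1.5 mm towards the robot and under 1 mm sideways.
- **Force:** the highest wrist reading I saw was about 23 N, well under the 50 N limit. I read the force only between moves, not during them.
- **Bystanders:** the spool and screwdriver showed no sign of having been moved. I did not check the bottle again at the end; the arm stayed clear of it.

**Not checked directly:** I could not see the shoe's travel, so I inferred it from the tool height and the force. At the end there was also a sideways push of about 9 N away from the face and a 3.7 N m moment at the wrist, probably from pressing the holder against the tray face. I saw no tilt in the picture.

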